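Seat the biscuit jar's inner lid, twist the cap free and hold it up

ROBOT

A 6-joint arm with a two-finger parallel gripper is mounted at the origin on the work surface; the furniture and walls round the work are solid. World frame = base frame: x ahead of the robot, y to its left, z up, the work surface at z = 0. Lengths are in mm, angles in rad, forces in N, time in s.
With the tool pointing down it reaches from about 275 to 825 mm from the base axis. Payload 4.9 kg.
Tool frame: the origin (TCP) lies at the very end of the fingers, on their centre line; the grasp point (between the pads) lies 19 mm behind it; z points along the fingers, y is the line along which they close (so a half turn about z gives the same grasp; the last joint's range is limited). The gripper opens to 85 mm and grips with 20 to 120 N. Pads are 22 mm wide; open, the fingers measure 114 mm over their backs; the gripper's body (76 mm by 85 mm) begins 54 mm behind the grasp point. The pads swing forward as they close: fully open they stand 13 mm farther back than shut.
Start: joints at [1.009, 0.326, -0.193, 1.052, 0, 1.437], TCP at [228.175, 500.454, 231.281] pointing down, gripper open.
Joint ranges: [-2.65, 2.65], [-0.97, 1.79], [-1.3, 1.35], [-1.93, 2.1], [-1.47, 1.37], [-3.14, 3.14]. Speed limits (rad/s): [2.57, 2.57, 3.14, 3.14, 3.14, 3.14].

INTERFACE

Orientations are given as [roll, pitch, yaw] about the fixed x, y, z axes, in that order (R = Rz(yaw) Ry(pitch) Rx(roll)).
In Python, from bench import bot, solve_ik, imaging gives the robot as it stands. Calls block until the motion is done:
- bot.move_ptp(position, orientation): joint-space move of the TCP to a pose.
- bot.movel(position, rot=None, max_speed=150, threshold=None): straight line of the TCP; rot=None keeps the orientation; max_speed is the mean speed in mm/s. With threshold (N) it stops when the force on the tool has changed by that much, and returns True; else False.
- bot.move_j(angles): joint-space move.
- bot.grip(opening, effort=None): opening from 0.0 (shut) to 1.0 (fully open); effort is the grip in N (None keeps the last); returns when the fingers have stopped.
- bot.dwell(seconds).
- solve_ik(position, orientation): joint angles nearest the present ones, or None.
- bot.get_state(): the state.
- imaging.capture(name): name is "scene" or "top" or "wrist"; returns the picture (480x640x3 uint8, blue, green, red); there is no depth.
- imaging.camera_model(name): a dict with "K" (3x3 intrinsics, pixels), "position" and "rotation" of the camera in the world. Camera axes: x right, y up, looking along -z (the intrinsics and any distortion apply to the point x, -y, -z); pixel columns grow to the right and rows downward; lengths in mm; the calibration is good to about 2 mm. A picture is of the moment at which its call begins: read the wrist's pose just before it. camera_model takes no time and is no camera call; for the wrist camera it gives the pose at the moment of the call.
A pose or a line that the arm cannot do raises bot.IKError and nothing moves.
- bot.sign_off(): hands the job in; it is judged then, once.
The state is a dict: "t": time; "qpos": joint angles; "joint_velocities": joint speeds; "effort": joint torques, N m; "tcp_pos": TCP position; "orientation": TCP orientation; "contact_force": force on the tool from outside, world axes, zero at the start; "wrist_torque": the same for the moment, N m; "opening": opening from 0.0 (shut) to 1.0 (fully open); "gripper_force": force on a finger pad.
Only numpy, scipy, OpenCV 4.12 (cv2) and the standard library are available. Lean on these libraries where they do the work, as an engineer would, in place of code of your own. Each camera call takes 0.05 s, during which the arm holds its last target. There are 200 camera calls.

TASK

Pick up the double lid by the bar on its cap (the inner lid hangs locked inside the cap), lower it gently onto the open biscuit jar until both lids sit fully home, then turn the cap about 60 degrees anticlockwise as seen from above, which frees it from the inner lid. Lift the cap alone straight up, leaving the inner lid seated and undisturbed in the jar's mouth, and finish while still holding the cap level, about 10 cm above where it sat, so that I can lay a fresh drying sachet on the inner lid. Keep hold of the cap until it is down on the jar, do not tip or push the jar away, and leave the other things on the worktop alone.

Things in the scene. Friction and masses are not known exactly. Their poses are not given: they have to be found in the camera images.
- jar: white stoneware biscuit jar with a brown-glazed foot, round, 114 mm across, 92 mm tall, 1.1 kg, loose, open at the top, biscuits in the bottom. Origin: centre of its underside, z up along its axis. A shoulder 84 mm above the origin carries the neck; the cap's skirt goes over the outside of the neck and rests on this shoulder
- jar_rim (a point): centre of the jar's mouth, at the height of the rim, 92 mm above the jar's origin. The neck is 8 mm high, 100 mm outer and 92 mm inner diameter, rim chamfered outside. The inner lid plugs into the mouth (1.5 mm play all round) and its flange rests on the rim
- cap: the outer lid: round pale wooden cap with a steel band, 112 mm across, 30 mm high without its grip, 0.17 kg; hollow below, skirt 106 mm inside (about 3 mm play round the jar's neck). Origin: centre of the skirt's lower edge, z up, x along the bar grip. It starts on the worktop with the inner lid locked inside. Fully home on the jar its origin is 84 mm above the jar's origin
- cap_grip (a point): middle of the dark wooden bar grip on the cap, 43 mm above the cap's origin. The bar is 66 mm long (along the cap's x), 14 mm thick (along y) and reaches from 30 to 56 mm above the cap's origin; pinch it across its thickness from above
- cap_ledges (a point): on the cap's axis, 16 mm above its origin, level with three ledges inside that carry the inner lid's lugs (bayonet). Turned anticlockwise from above relative to the inner lid, the cap is locked up to 46 degrees and free from 46 to about 79, where stops would drag the inner lid: aim at 60 to 65. Clockwise it stops after 5. Each ledge has a 2 mm catch: keep the cap fully down while it turns
- inner_lid: inner freshness lid, hidden in the cap at first: steel plug 89 mm across, 8 mm deep, lower edge tapered to 80 mm; above it an orange silicone flange 100 mm across, 3 mm thick; a collar with three lugs up to 23 mm above the origin; 0.13 kg. Origin: centre of the plug's underside, z up. When the cap is lifted it hangs 4 mm below the cap's origin. Seated, its origin is 84 mm above the jar's origin
- mug: white mug, 96 mm tall, origin at the centre of its underside; leave alone
- tea_box: cardboard tea box, 126 x 71 x 76 mm, origin at the centre of its underside; leave alone
- salt_shaker: salt shaker, 44 mm across, 90 mm tall, origin at the centre of its underside; leave alone
Things that resemble listed ones, but are neither listed nor needed, are in the scene too. What is shaped like the cap but yellow is not meant.

How it is judged:
By the outcome, as a careful person would: the job done as asked, in the order asked, and still so for the second after the job is handed in, while the arm keeps its last pose, push and grip.
It also fails if it takes over 48 s, if anything falls off the work surface, if the arm or the gripper's body presses on something with over 40 N, if the wrist force passes 120 N, or if a joint passes its speed limit or range.

## Working session

There is one attempt and no reset: what is moved stays moved. The work goes in short steps, each a Python script; the robot and the scene stay as the last script left them, time stands still between calls to the robot, and variables do not carry over. Pictures are saved under pics/ and viewed, at most 13 in all, crops included, and the job is handed in when it is done.

```bash
mkdir -p pics; ls
python3 - <<'E'
from bench import bot, imaging
import cv2, numpy as np
for n in ["scene","top"]:
    cv2.imwrite(f"pics/{n}0.png", imaging.capture(n))
    m=imaging.camera_model(n); print(n,{k:np.round(v,3).tolist() if not isinstance(v,str) else v for k,v in m.items()})
s=bot.get_state(); print(s["t"],s["tcp_pos"],s["orientation"],s["opening"])
E
```

```text
pics
scene {'K': [[450.723, 0.0, 319.026], [0.0, 450.723, 245.765], [0.0, 0.0, 1.0]], 'position': [-19.937, -641.893, 644.091], 'rotation': [0.992, -0.022, -0.526]}
top {'K': [[487.928, 0.0, 317.62], [0.0, 487.928, 249.575], [0.0, 0.0, 1.0]], 'position': [333.758, 80.939, 1049.566], 'rotation': [0.054, -0.001, -1.565]}
0.1 [227.88785295 499.99927579 230.58379844] [-3.14006819e+00 -2.05312058e-04  2.71383256e+00] 0.9977156783315348
```

View pics/scene0.png

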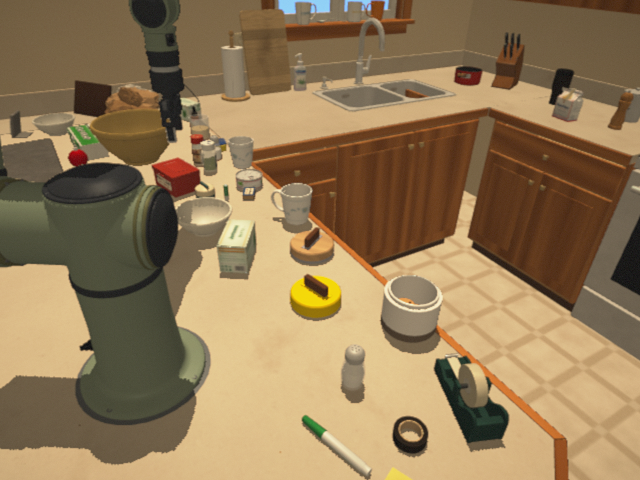

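View pics/top0.png

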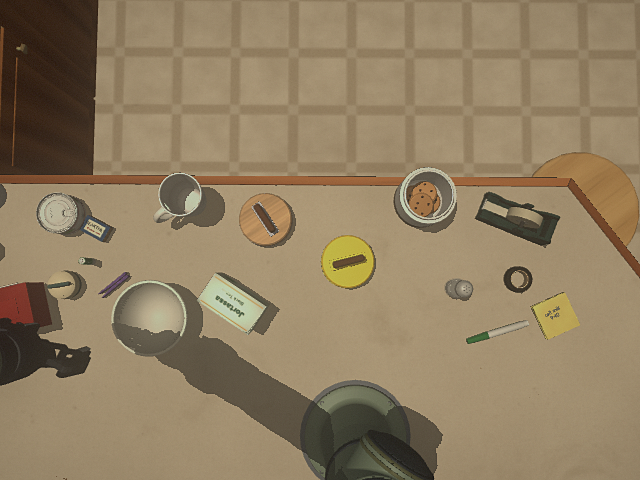

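The scene has two cap-shaped things. One is the yellow lid at top(348,262)/scene(316,297). The other is the pale wooden lid with a dark bar at top(266,219)/scene(312,246), and this one fits the description. The jar is at top(427,197)/scene(411,305), with the mug at top(181,195), the tea box at top(232,302) and the salt shaker at top(459,290). Next I'll measure and confirm with a crop.

```bash
cat > h.py <<'E'
from bench import bot, solve_ik, imaging
import cv2, numpy as np
from scipy.spatial.transform import Rotation as R
def ray(m,uv,z):
    K=m["K"]; d=np.linalg.inv(K)@[uv[0],uv[1],1]; d=R.from_euler('xyz',m["rotation"]).as_matrix()@(d*[1,-1,-1])
    p=np.array(m["position"]); return p+d*(z-p[2])/d[2]
def proj(m,P):
    c=R.from_euler('xyz',m["rotation"]).as_matrix().T@(np.array(P)-m["position"]); c=c*[1,-1,-1]
    u=np.array(m["K"])@c; return u[:2]/u[2]
def blobs(mask,roi,n=3,amin=30):
    x0,y0,x1,y1=roi; M=np.zeros_like(mask); M[y0:y1,x0:x1]=mask[y0:y1,x0:x1]
    cs,_=cv2.findContours(M,cv2.RETR_EXTERNAL,cv2.CHAIN_APPROX_NONE)
    return [c for c in sorted(cs,key=cv2.contourArea)[::-1][:n] if cv2.contourArea(c)>amin]
E
python3 - <<'E'
from h import *
im=cv2.imread("pics/top0.png"); m=imaging.camera_model("top"); hsv=cv2.cvtColor(im,cv2.COLOR_BGR2HSV)
s=imaging.camera_model("scene"); 
bar=(hsv[...,2]<110).astype(np.uint8)*255
for c in blobs(bar,(245,195,287,245)):
    r=cv2.minAreaRect(c); b=cv2.boxPoints(r); P=np.array([ray(m,p,56) for p in b]); e=[P[1]-P[0],P[2]-P[1]]; L=max(e,key=np.linalg.norm)
    print("bar",r,P.mean(0).round(1),[np.linalg.norm(x).round(1) for x in e],np.degrees(np.arctan2(L[1],L[0])), proj(s,P.mean(0)))
wood=((hsv[...,1]>115)&(hsv[...,0]<18)).astype(np.uint8)*255
for c in blobs(wood,(225,185,305,255),1):
    q=cv2.convexHull(c); e=cv2.fitEllipse(q); print("cap",e, ray(m,e[0],30).round(1), ray(m,e[0],0).round(1), "diam",e[1][0]*1020/488)
print([ (hsv[y,x].tolist()) for x,y in [(250,225),(230,240),(348,245),(405,190),(427,172),(440,230)]])
white=((hsv[...,1]<45)&(hsv[...,2]>150)).astype(np.uint8)*255
for c in blobs(white,(385,160,470,235),2):
    e=cv2.fitEllipse(cv2.convexHull(c)); print("jar",e,ray(m,e[0],92).round(1),"d",e[1][0]*958/488)
sc=cv2.imread("pics/scene0.png")
a=cv2.resize(im[150:270,210:370],(800,600),interpolation=cv2.INTER_CUBIC)[:, :]
b=cv2.resize(im[155:240,380:480],(400,340),interpolation=cv2.INTER_CUBIC)
c=cv2.resize(sc[215:335,270:450],(400,267),interpolation=cv2.INTER_CUBIC)
out=np.zeros((600,800,3),np.uint8); out[:300,:400]=cv2.resize(a,(400,300)); out[:340,400:]=b; out[333:,:400]=c
cv2.imwrite("pics/crop1.png",out)
E
```

```text
bar ((265.73077392578125, 218.3461456298828), (35.22346496582031, 8.59785270690918), 56.3099365234375) [451.1 186.4  56. ] [np.float64(17.6), np.float64(72.5)] -145.8982594128794 [310.38514811 233.83812082]
bar ((280.85809326171875, 241.60134887695312), (6.393620491027832, 17.20465087890625), 54.462318420410156) [403.6 154.9  56. ] [np.float64(35.1), np.float64(13.1)] -53.9625082851658 [299.43323152 244.87511433]
cap ((264.9259948730469, 218.8204345703125), (51.492279052734375, 52.06727981567383), 62.16724395751953) [453.1 190.8  30. ] [456.6 194.    0. ] diam 107.6273045774366
[[16, 123, 184], [19, 79, 167], [27, 163, 192], [68, 21, 221], [20, 59, 87], [21, 75, 82]]
jar ((427.57672119140625, 194.88018798828125), (55.456878662109375, 56.4395866394043), 113.0611343383789) [ 495.4 -137.    92. ] d 108.86821671782947
```

View pics/crop1.png

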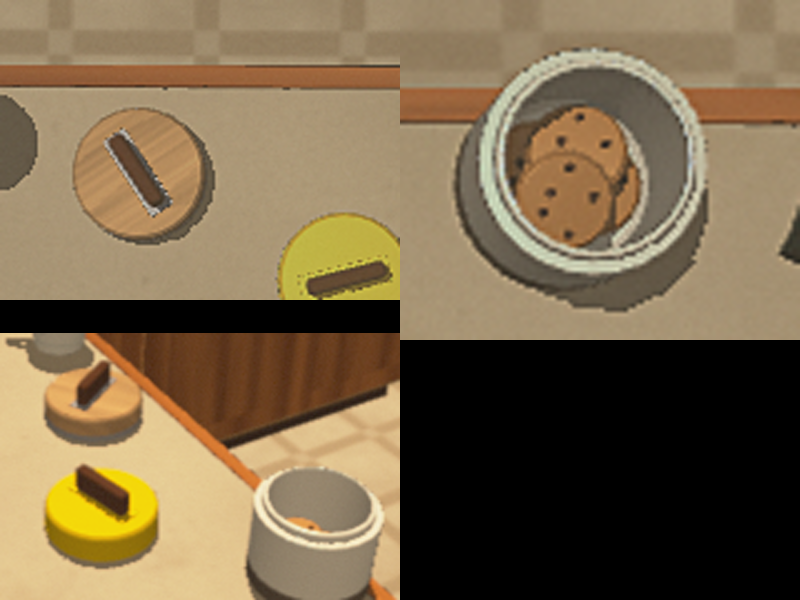

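The crop confirms it: the wooden cap with the pale band and dark bar is at top(266,219), bar direction about 34°. The other cap is plainly yellow. The open jar with biscuits is at top(427,195). The measured diameters (108 and 109 mm) and bar length roughly fit the given sizes. Now I'll move above the cap and look with the wrist camera.

Run:
```python
from h import *
pi=np.pi
for y in (34,-146):
    for P in ([452,188,200],[495,-137,250],[495,-137,115]):
        print(y,P,[ (d,None if (q:=solve_ik(P,[pi,0,np.radians(y+d)])) is None else round(q[5],2)) for d in (-60,-30,0,30,62)])
bot.move_ptp([440,188,200],[pi,0,np.radians(34 if solve_ik([440,188,200],[pi,0,np.radians(34)]) is not None and abs(solve_ik([440,188,200],[pi,0,np.radians(34)])[5])<abs(solve_ik([440,188,200],[pi,0,np.radians(-146)])[5]) else -146)])
s=bot.get_state(); m=imaging.camera_model("wrist"); cv2.imwrite("pics/w1.png",imaging.capture("wrist"))
print(s["t"],s["tcp_pos"],s["orientation"],s["qpos"]); print(m)
```

```text
34 [452, 188, 200] [(-60, np.float64(-2.44)), (-30, np.float64(-2.97)), (0, np.float64(2.79)), (30, np.float64(2.27)), (62, np.float64(1.71))]
34 [495, -137, 250] [(-60, np.float64(-3.1)), (-30, np.float64(2.66)), (0, np.float64(2.13)), (30, np.float64(1.61)), (62, np.float64(1.05))]
34 [495, -137, 115] [(-60, np.float64(-3.1)), (-30, np.float64(2.66)), (0, np.float64(2.13)), (30, np.float64(1.61)), (62, np.float64(1.05))]
-146 [452, 188, 200] [(-60, np.float64(0.7)), (-30, np.float64(0.17)), (0, np.float64(-0.35)), (30, np.float64(-0.87)), (62, np.float64(-1.43))]
-146 [495, -137, 250] [(-60, np.float64(0.04)), (-30, np.float64(-0.48)), (0, np.float64(-1.01)), (30, np.float64(-1.53)), (62, np.float64(-2.09))]
-146 [495, -137, 115] [(-60, np.float64(0.04)), (-30, np.float64(-0.48)), (0, np.float64(-1.01)), (30, np.float64(-1.53)), (62, np.float64(-2.09))]
1.6667 [439.90061248 188.42852973 200.04286585] [ 3.14138377e+00  1.19437627e-04 -2.54787462e+00] [ 2.50138868e-01  2.20246266e-01 -4.22369292e-01  9.28138678e-01
  2.36911780e-04 -3.43579173e-01]
{'K': array([[409.36211375,   0.        , 314.98888248],
       [  0.        , 409.36211375, 239.25986144],
       [  0.        ,   0.        ,   1.        ]]), 'position': array([377.12209988, 145.80102989, 342.37842777]), 'rotation': array([-3.02807677e-01, -2.79978120e-04,  2.16461604e+00])}
```

View pics/w1.png

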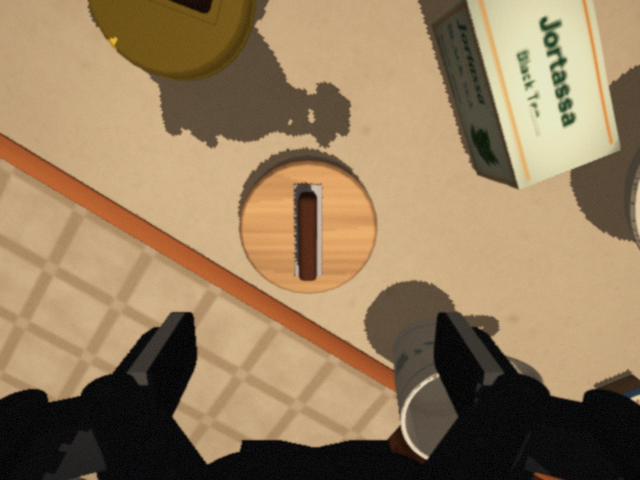

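The wrist view shows the cap disc centred at (309,226). The bar runs vertically in the image at (308,235), and nothing stands within finger reach. I'll measure from this view.

Run:
```python
from h import *
im=cv2.imread("pics/w1.png"); m=imaging.camera_model("wrist"); hsv=cv2.cvtColor(im,cv2.COLOR_BGR2HSV)
bar=(hsv[...,2]<110).astype(np.uint8)*255
for c in blobs(bar,(285,175,335,290),1):
    r=cv2.minAreaRect(c); b=cv2.boxPoints(r)
    for z in (56,):
        P=np.array([ray(m,p,z) for p in b]); e=[P[1]-P[0],P[2]-P[1]]; L=max(e,key=np.linalg.norm)
        print("bar",np.round(r[0],1),P.mean(0).round(1),[np.linalg.norm(x).round(1) for x in e],np.degrees(np.arctan2(L[1],L[0])))
wood=((hsv[...,1]>100)&(hsv[...,0]<18)&(hsv[...,2]>130)).astype(np.uint8)*255
for c in blobs(wood,(230,145,390,300),1):
    q=cv2.convexHull(c); w=np.array([ray(m,p[0],30)[:2] for p in q],np.float32); print("cap",cv2.fitEllipse(q)[0],cv2.minEnclosingCircle(w),cv2.fitEllipse(w))
```

```text
bar [305. 231.] [451.2 187.3  56. ] [np.float64(72.9), np.float64(15.5)] -146.8262634833007
cap (308.2043151855469, 227.65122985839844) ((454.7008972167969, 191.64556884765625), 55.40376663208008) ((455.21038818359375, 192.2721710205078), (108.3321533203125, 110.29998016357422), 55.4456901550293)
```

Run:
```python
from h import *
pi=np.pi
J=np.array([495,-137])
for i,y in enumerate((-146,-84)):
    a=np.radians(y); p=J-12*np.array([np.cos(a),np.sin(a)])
    bot.move_ptp([*p,260],[pi,0,a]); bot.dwell(0.2)
    m=imaging.camera_model("wrist"); im=imaging.capture("wrist"); cv2.imwrite(f"pics/w2{i}.png",im); np.save(f"m2{i}.npy",m,allow_pickle=True)
    hsv=cv2.cvtColor(im,cv2.COLOR_BGR2HSV)
    white=((hsv[...,1]<50)&(hsv[...,2]>150)).astype(np.uint8)*255
    c=proj(m,[*J,92]); print(c)
    for c in blobs(white,(150,80,480,400),1):
        q=cv2.convexHull(c); w=np.array([ray(m,p[0],92)[:2] for p in q],np.float32)
        print(bot.get_state()["t"],cv2.fitEllipse(q),cv2.fitEllipse(w),cv2.minEnclosingCircle(w))
a=cv2.resize(cv2.imread("pics/w20.png"),(400,300));b=cv2.resize(cv2.imread("pics/w21.png"),(400,300))
cv2.imwrite("pics/w2.png",np.hstack([a,b]))
```

```text
[313.79680464 197.48056817]
3.2167 ((310.3894958496094, 196.82037353515625), (134.8855743408203, 142.54312133789062), 86.44049835205078) ((498.199462890625, -138.0261993408203), (105.68196868896484, 109.65003967285156), 41.076904296875) ((497.23358154296875, -138.90809631347656), 54.777976989746094)
[315.47589476 198.7057288 ]
4.475 ((309.94696044921875, 192.04055786132812), (137.21258544921875, 143.2558135986328), 100.91587829589844) ((499.4493713378906, -139.06158447265625), (106.81231689453125, 109.7926025390625), 84.1589126586914) ((499.35302734375, -139.9936065673828), 54.81843948364258)
```

View pics/w2.png

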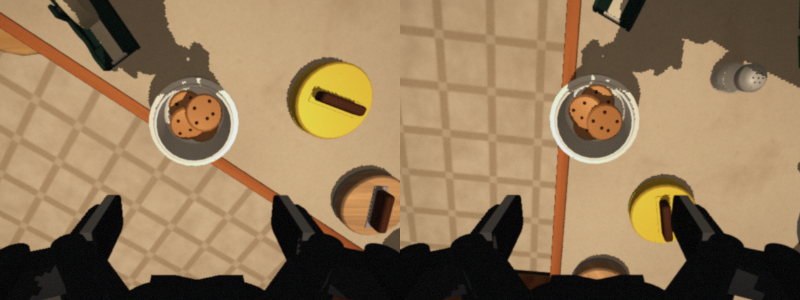

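Both wrist views show the jar alone, at full-frame pixels (310,197) and (310,192). Shadow clips its upper edge, so I'll enlarge to read the rim edges.

Run:
```python
import cv2,numpy as np
a=[cv2.resize(cv2.imread(f"pics/w2{i}.png")[105:285,220:400],(400,400),interpolation=cv2.INTER_CUBIC) for i in (0,1)]
cv2.imwrite("pics/w2c.png",np.hstack(a))
```

```text
(no output)
```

View pics/w2c.png

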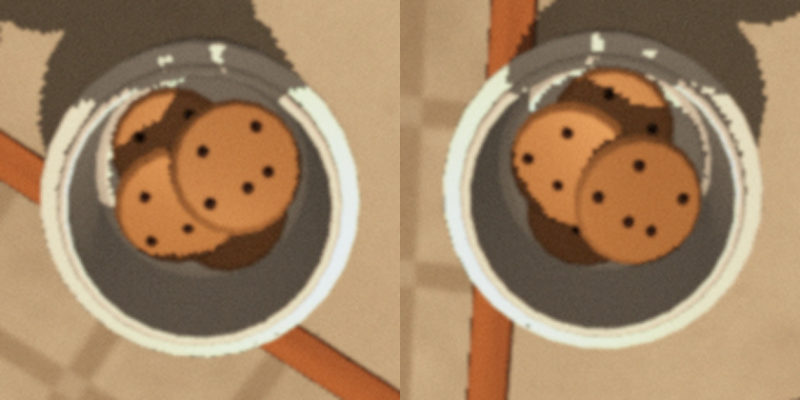

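The outer shoulder edge is visible all round. In the crops it spans 40–360 × 38–355 (left) and 43–360 × 34–349 (right), and the shadow covers only the top arc. I'll fit a circle to the lit arc plus those top points on the plane z = 84.

Run:
```python
from h import *
from scipy.optimize import least_squares
for i,top in ((0,(200,38)),(1,(200,34))):
    m=np.load(f"m2{i}.npy",allow_pickle=True).item(); im=cv2.imread(f"pics/w2{i}.png"); hsv=cv2.cvtColor(im,cv2.COLOR_BGR2HSV)
    white=((hsv[...,1]<50)&(hsv[...,2]>150)).astype(np.uint8)*255
    q=cv2.convexHull(blobs(white,(150,80,480,400),1)[0])[:,0].astype(float)
    q=q[q[:,1]>165]; q=np.vstack([q]+[[220+top[0]*.45,105+top[1]*.45]]*4)
    w=np.array([ray(m,p,84)[:2] for p in q])
    f=least_squares(lambda x:np.hypot(*(w-x[:2]).T)-x[2],[495,-137,57],loss='soft_l1')
    print(len(q),f.x.round(1),f.fun.std().round(2),f.fun[-1].round(1))
```

```text
38 [ 498.1 -138.4   56.3] 0.44 1.0
34 [ 499.3 -138.4   56. ] 0.1 0.0
```

Run:
```python
from h import *
pi=np.pi; o=[pi,0,np.radians(-146.4)]
C=[454.3,190.5]
bot.move_ptp([*C,120],o); bot.grip(0.45,60)
hit=bot.movel([*C,34],max_speed=80,threshold=8)
s=bot.get_state(); print(hit,s["t"],s["tcp_pos"].round(1),s["contact_force"].round(1),s["opening"])
if not hit:
    f=bot.get_state()["contact_force"]
    bot.grip(0.0,60); s=bot.get_state(); print(s["t"],s["tcp_pos"].round(1),s["contact_force"].round(1),s["wrist_torque"].round(2),s["opening"],s["gripper_force"])
    bot.movel([*C,54],max_speed=40); bot.dwell(.2)
    s=bot.get_state(); print(s["t"],s["tcp_pos"].round(1),s["contact_force"].round(1),s["wrist_torque"].round(2),s["opening"],s["gripper_force"])
    cv2.imwrite("pics/w3.png",imaging.capture("wrist"))
```

```text
False 7.75 [454.7 190.6  34.4] [ 0.5  0.4 -0.1] 0.4463390564669354
8.0917 [454.9 190.6  34.7] [ 0.2 -0.1  5. ] [-0.04  0.12  0.03] 0.14843941785895573 59.80042219161987
8.9417 [454.  190.4  53.7] [ 0.  -0.3 -3.3] [0.06 0.03 0.04] 0.14751483040817884 58.87460768222809
```

View pics/w3.png

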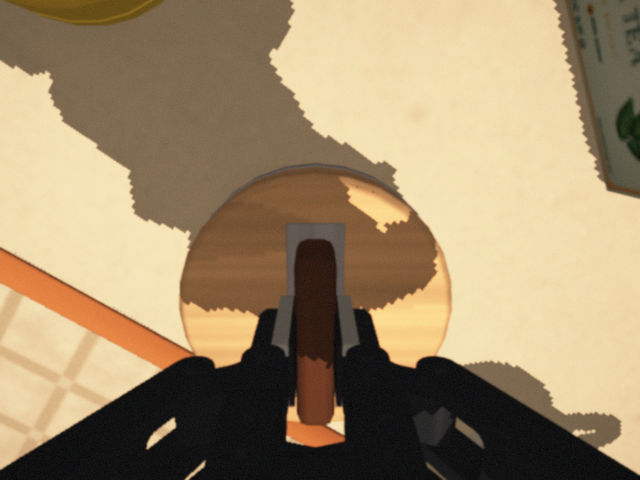

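The cap hangs from the bar (weight 3.3 N, about 0.3 kg, so the inner lid is in it). Its top disc spans columns 181–451 with the near edge at row ~167, and the bar's near end is at (316,240). Next: locate the cap centre relative to the TCP.

Run:
```python
from h import *
from scipy.optimize import least_squares
m=imaging.camera_model("wrist"); s=bot.get_state(); T=s["tcp_pos"]; zt=T[2]-34.6+30
a=s["orientation"][2]; ex=np.array([np.cos(a),np.sin(a)]); ey=np.array([-ex[1],ex[0]])
im=cv2.imread("pics/w3.png"); hsv=cv2.cvtColor(im,cv2.COLOR_BGR2HSV)
g=cv2.GaussianBlur(im,(5,5),0).astype(int)
def loc(p,z): d=ray(m,p,z)[:2]-T[:2]; return [d@ex,d@ey]
P=[(181,290),(451,290),(313,168)]
print(np.round([loc(p,zt) for p in P],1))
w=np.array([loc(p,zt) for p in P]); 
x=least_squares(lambda c:np.hypot(*(w-c).T)-56,[0,0]).x; print("center along/lat",x.round(2),"res",(np.hypot(*(w-x).T)-56).round(2))
# bar near end at top z 56
print("bar end near top",np.round(loc((316,240),zt+26),1),"tcp",T.round(1),np.degrees(s["orientation"]).round(2), "bar far end",np.round(loc((316,424),zt+26),1))
```

```text
[[  9.2  52.6]
 [  9.2 -53.1]
 [ 56.6   0.9]]
center along/lat [-0.2  -0.24] res [-2.37 -2.35  0.83]
bar end near top [37.9 -0.2] tcp [454.1 190.4  53.8] [ 1.7999e+02 -3.0000e-02 -1.4640e+02] bar far end [-31.6  -0.2]
```

Run:
```python
from h import *
pi=np.pi; a=np.radians(-146.4); o=[pi,0,a]; ex=np.array([np.cos(a),np.sin(a)])
J=np.array([498.7,-138.4]); P=J-1.2*ex
bot.movel([454.3,190.5,230],max_speed=150)
bot.movel([*P,230],max_speed=180)
bot.movel([*P,142],max_speed=80); bot.dwell(.3)
s=bot.get_state(); print(s["t"],s["tcp_pos"].round(1),s["contact_force"].round(1),s["wrist_torque"].round(2),s["gripper_force"])
sc=imaging.capture("scene"); tp=imaging.capture("top")
a=cv2.resize(sc[220:360,330:510],(400,311),interpolation=cv2.INTER_CUBIC); b=cv2.resize(tp[140:260,360:500],(400,343),interpolation=cv2.INTER_CUBIC)[:311]
cv2.imwrite("pics/c4.png",np.hstack([a,b]))
for z in (130,124,112):
    hit=bot.movel([*P,z],max_speed=20,threshold=5)
    s=bot.get_state(); print(hit,s["t"],s["tcp_pos"].round(2),s["contact_force"].round(1),s["wrist_torque"].round(2))
    if hit: break
```

```text
13.8583 [ 499.9 -137.8  142.3] [ 0.7 -0.5 -3.4] [-0.01  0.02  0.02] 58.87369394302368
False 14.7083 [ 499.75 -137.73  129.99] [-0.1 -1.4 -2.7] [-0.01 -0.06  0.01]
False 15.1583 [ 499.66 -137.73  123.95] [-0.4 -0.9 -2. ] [-0.03  0.02  0.01]
True 15.4833 [ 499.09 -138.07  120.56] [-0.3 -0.7  0.3] [-0.2  -0.03 -0.02]
```

View pics/c4.png

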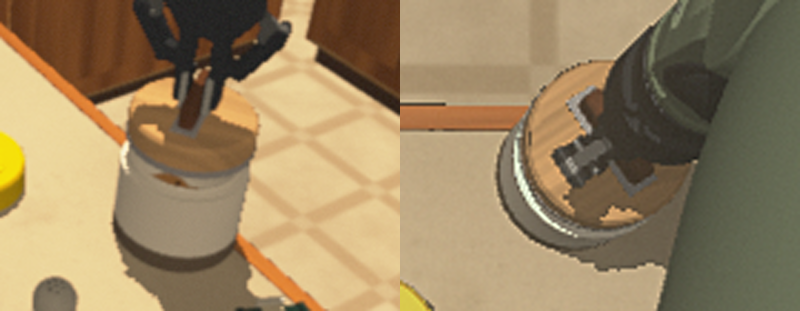

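The cap is right over the jar, and contact came about 2 mm above the expected seat height. I'll press further and gently, logging force against height.

Run:
```python
from h import *
s=bot.get_state(); print(s["t"],s["tcp_pos"].round(2),s["contact_force"].round(1),s["wrist_torque"].round(2))
xy=[499.5,-137.9]
for z in np.arange(120,112,-1):
    bot.movel([*xy,z],max_speed=20); bot.dwell(.1)
    s=bot.get_state(); print(z,s["t"],s["tcp_pos"].round(2),s["contact_force"].round(1),s["wrist_torque"].round(2))
    if s["contact_force"][2]>8: break
```

```text
15.4833 [ 499.09 -138.07  120.56] [-0.3 -0.7  0.3] [-0.2  -0.03 -0.02]
120 15.8333 [ 499.38 -138.09  120.21] [-2.7 -2.3  4.4] [-0.15  0.42  0.02]
119 16.1833 [ 499.38 -138.19  119.79] [-4.8 -0.9  9.1] [-0.03  0.8   0.02]
```

Run:
```python
from h import *
xy=np.array([499.5,-137.9]); z=119.
for k in range(6):
    f=bot.get_state()["contact_force"]
    xy=xy+np.clip(0.12*f[:2],-.6,.6)
    if f[2]<9: z-=0.5
    bot.movel([*xy,z],max_speed=20); bot.dwell(.05)
    s=bot.get_state(); print(xy.round(2),z,s["t"],s["tcp_pos"].round(2),s["contact_force"].round(1),s["wrist_torque"].round(2),np.degrees(s["orientation"]).round(2))
cv2.imwrite("pics/s5.png",cv2.resize(imaging.capture("scene")[240:350,350:480],(780,600)[:2] if 0 else (650,550),interpolation=cv2.INTER_CUBIC))
```

```text
[ 498.92 -138.01] 119.0 16.4833 [ 499.17 -138.31  119.68] [-3.9 -1.3  7.8] [-0.15  0.47  0.05] [ 1.7999e+02 -1.0000e-01 -1.4641e+02]
[ 498.45 -138.16] 118.5 16.7833 [ 498.81 -138.55  119.14] [-2.9 -1.4  7.1] [-0.21  0.49  0.02] [-1.8000e+02 -1.0000e-01 -1.4642e+02]
[ 498.11 -138.34] 118.0 17.0833 [ 498.73 -138.62  118.65] [-2.6 -0.8  6.3] [-0.09  0.33 -0.08] [-1.7999e+02 -7.0000e-02 -1.4641e+02]
[ 497.79 -138.43] 117.5 17.3833 [ 498.7  -138.61  118.61] [-2.5 -0.6 10.3] [0.05 0.55 0.02] [-1.7998e+02 -2.0000e-02 -1.4641e+02]
[ 497.49 -138.5 ] 117.5 17.6833 [ 498.73 -138.63  118.64] [-1.4 -0.2  9.4] [ 0.03  0.35 -0.01] [-1.7997e+02  1.0000e-02 -1.4640e+02]
[ 497.32 -138.53] 117.5 17.9833 [ 498.71 -138.63  118.64] [-0.6  0.4  9.2] [0.14 0.22 0.01] [-1.7996e+02  3.0000e-02 -1.4640e+02]
```

View pics/s5.png

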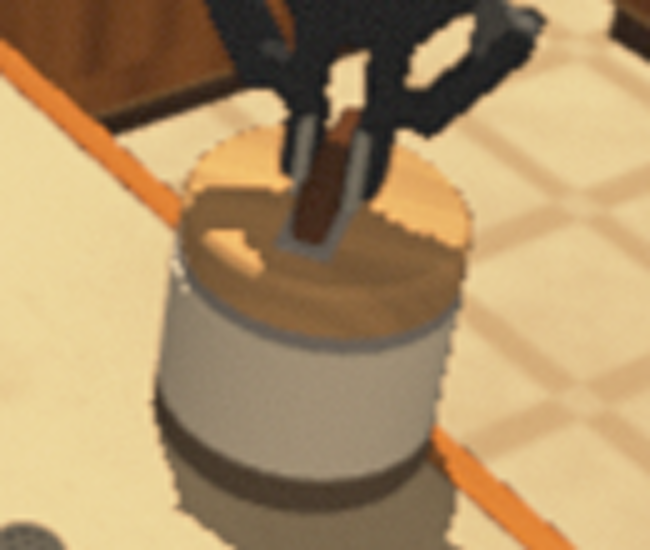

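Fully home: TCP z 118.64 against the expected 118.6, and the picture shows the cap level and flush on the shoulder. Now I'll turn it in small steps under light downward pressure.

```bash
cat > turn.py <<'E'
from h import *
import sys
def turn(y0,y1,n,cx,z):
    xyoff=np.zeros(2)
    for y in np.linspace(y0,y1,n+1)[1:]:
        a=np.radians(y); ex=np.array([np.cos(a),np.sin(a)])
        f=bot.get_state()["contact_force"]; xyoff+=np.clip(.08*f[:2],-.4,.4)
        if f[2]<4: z-=.2
        elif f[2]>10: z+=.2
        bot.move_ptp([*(cx-1.2*ex+xyoff),z],[np.pi,0,a]); bot.dwell(.05)
        s=bot.get_state(); print(round(y,1),round(s["t"],2),s["tcp_pos"].round(2),s["contact_force"].round(1),s["wrist_torque"].round(2),np.degrees(s["orientation"]).round(1),xyoff.round(2),round(z,2),round(s["opening"],3))
        if abs(s["wrist_torque"][2])>2.5: print("torque"); break
turn(*[float(x) if i!=2 else int(x) for i,x in enumerate(sys.argv[1:4])],np.array([497.0,-139.2]),float(sys.argv[4]))
E
python3 turn.py -146.4 -83.4 9 117.8
```

```text
-139.4 18.33 [ 499.2  -138.44  118.62] [-0.6 -0.5  7.4] [0.03 0.2  0.17] [-1.799e+02  1.000e-01 -1.394e+02] [-0.05  0.04] 117.8 0.146
-132.4 18.63 [ 499.15 -138.4   118.65] [-0.6 -0.4  7.9] [0.02 0.15 0.14] [-1.799e+02  1.000e-01 -1.324e+02] [-0.09 -0.  ] 117.8 0.145
-125.4 18.93 [ 498.98 -138.36  118.65] [ 0.3 -0.6  6.9] [0.04 0.07 0.17] [-1.799e+02  1.000e-01 -1.254e+02] [-0.14 -0.04] 117.8 0.148
-118.4 19.23 [ 498.87 -138.31  118.64] [0.5 0.7 7.8] [0.02 0.15 0.16] [-1.798e+02  1.000e-01 -1.184e+02] [-0.12 -0.09] 117.8 0.152
-111.4 19.53 [ 498.8  -138.22  118.66] [-0.1 -0.2  5.9] [0.01 0.12 0.19] [-1.798e+02  1.000e-01 -1.114e+02] [-0.08 -0.03] 117.8 0.149
-104.4 19.83 [ 498.65 -138.19  118.66] [-0.6 -0.1  7.2] [0.04 0.17 0.15] [-179.8    0.  -104.4] [-0.08 -0.05] 117.8 0.151
-97.4 20.13 [ 498.46 -138.16  118.66] [0.6 0.5 5.6] [0.03 0.18 0.15] [-179.8    0.   -97.4] [-0.13 -0.05] 117.8 0.151
-90.4 20.43 [ 498.35 -138.13  118.64] [-0.1  0.2  7.1] [0.04 0.13 0.2 ] [-179.8   -0.   -90.4] [-0.08 -0.01] 117.8 0.149
-83.4 20.73 [ 498.2  -138.09  118.63] [ 0.  -0.4  6.2] [0.04 0.17 0.16] [-179.8   -0.   -83.4] [-0.09  0.  ] 117.8 0.143
```

Run:
```python
from h import *
p=bot.get_state()["tcp_pos"]
for z in (119,121,122.5,124,127,131):
    bot.movel([p[0],p[1],z],max_speed=20); bot.dwell(.25)
    s=bot.get_state(); print(z,round(s["t"],2),s["tcp_pos"].round(2),s["contact_force"].round(1),s["wrist_torque"].round(2))
cv2.imwrite("pics/s6.png",cv2.resize(imaging.capture("scene")[240:350,350:480],(650,550),interpolation=cv2.INTER_CUBIC))
```

```text
119 21.23 [ 497.98 -137.93  118.68] [ 0.2 -0.5 -1.5] [ 0.01 -0.05 -0.01]
121 21.73 [ 498.13 -138.09  120.96] [-0.4  0.3 -2.3] [-0.01 -0.04 -0.04]
122.5 22.23 [ 498.17 -138.1   122.49] [ 0.3  0.7 -2.2] [-0.   -0.    0.04]
124 22.73 [ 498.17 -138.09  123.97] [ 0.9 -0.3 -1.9] [-0.07  0.04 -0.02]
127 23.28 [ 498.13 -138.08  126.96] [-0.3 -0.6 -1.9] [-0.04 -0.03 -0.09]
131 23.88 [ 498.15 -138.07  130.95] [ 0.4  0.1 -1.4] [-0.03  0.07 -0.03]
```

View pics/s6.png

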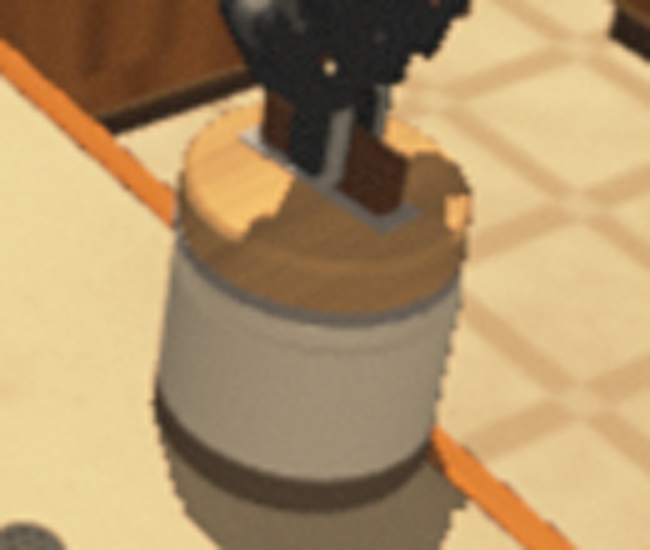

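The load is now about 1.8 N, the cap's weight alone, so it is free. Lifting to 100 mm above the seat.

Run:
```python
from h import *
bot.movel([498.15,-138.07,150],max_speed=30); bot.movel([498.15,-138.07,218.7],max_speed=60); bot.dwell(.4)
s=bot.get_state(); print(s["t"],s["tcp_pos"].round(2),s["contact_force"].round(1),np.degrees(s["orientation"]).round(2),s["opening"],s["gripper_force"])
cv2.imwrite("pics/s7.png",cv2.resize(imaging.capture("scene")[190:350,340:490],(560,597),interpolation=cv2.INTER_CUBIC))
```

```text
26.4083 [ 498.11 -138.06  218.61] [ 0.1  0.4 -2. ] [179.99   0.   -83.4 ] 0.14676858147896726 59.01570975780487
```

View pics/s7.png

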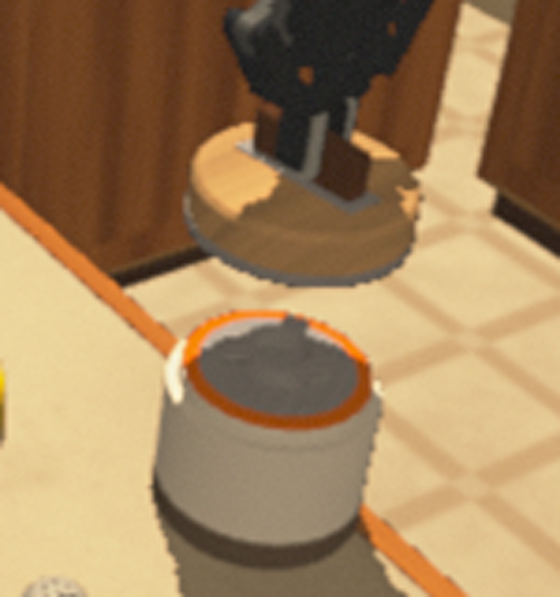

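The inner lid, with its orange flange, sits flush in the jar's mouth, and the cap is held level above it.

```bash
python3 -c "
from bench import bot
print(bot.sign_off())"
```

```text
the job is handed in; nothing more can be done
None
```

The job is handed in: both lids went fully home, a 63° anticlockwise turn freed the cap, and it is now held level 100 mm above its seat with the inner lid seated in the jar, after about 26 s of the 48 s allowed.

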